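Fetch the tin from behind the carton

ROBOT

A 6-joint arm with a two-finger parallel gripper is mounted at the origin on a cart in front of the work surface, level with it; the furniture and walls round the work are solid. World frame = base frame: x ahead of the robot, y to its left, z up, the work surface at z = 0. Lengths are in m, angles in rad, forces in N, time in s.
With the tool pointing down it reaches from about 0.35 to 0.975 m from the base axis. Payload 4.9 kg.
Tool frame: the origin (TCP) lies on the mounting face of the last link; the fingertips stand 173 mm ahead of it and the grasp point (between the pads) lies 155 mm ahead of it (tcp_to_grasp is the distance from the TCP to the grasp point, in m); z points along the fingers, y is the line along which they close (so a half turn about z gives the same grasp; the last joint's range is limited). The gripper opens to 85 mm and grips with 20 to 120 N. Pads are 22 mm wide; open, the fingers measure 114 mm over their backs; the gripper's body (76 mm by 85 mm) begins 54 mm behind the grasp point. The pads swing forward as they close: fully open they stand 13 mm farther back than shut.
Start: joints at [-0.81, 0.053, 1.613, -0, 1.476, -0.119], TCP at [0.482, -0.398, 0.405] pointing down, gripper open.
Joint ranges: [-3.01, 3.01], [-1.01, 2.22], [0.06, 2.58], [-1.02, 4.17], [0.09, 2.62], [-3.14, 3.14]. Speed limits (rad/s): [2.57, 2.57, 3.14, 3.14, 3.14, 3.14].

INTERFACE

Orientations are given as a rotation vector (axis times angle).
In Python, from station import get_obs, get_image, calibration, finish_job, tcp_to_grasp gives the robot as it stands. The module is installed in compiled form; this text tells all that it offers.
- The arm moves only by the tool arm_command, never from a script. Its argument "plan" is a list that holds one entry, the list of rows, each a list of 6 numbers: the shift along the tool's x, y, z in cm, then the turn, a rotation vector about the tool's x, y, z in rad. A call has 1 to 12 rows; each row is the pose to reach, as a shift and turn from the pose commanded when the call began, along the tool's axes at that moment; what a row does not reach only later rows make up. A row lasts 1/12 s, in which the tool goes at most 41.7 mm and 7.16 degrees, less where a joint would pass 70% of its speed; a pose out of reach is approached as far as the arm can. A call with a gripper value outside its range is refused whole. "gripper" is the closure, from -1 (fully open) to 1 (shut), set as the call begins (left out, the last holds). The fingers move at their own pace and stop on an object; "force" is the grip in N (left out, the last holds). Time passes only in rows, so rows that repeat a pose let the fingers close. It gives the time, the measured TCP pose, the force, the opening and the grip force at its end, in the units of the state.
- get_obs(): the state, without advancing time (a new reading comes with each control period).
- get_image(name): name is "side" or "top" or "wrist"; returns (picture, depth): 384x512x3 uint8, blue, green, red; 384x512 float32, m along the optical axis (not along the pixel's ray), 0 where there is no reading.
- calibration(name): a dict with "fx", "fy", "cx", "cy" (pixels), "pose" (4x4, takes a point from camera to world coordinates). Camera axes: x right, y up, looking along -z (the intrinsics and any distortion apply to the point x, -y, -z); pixel columns grow to the right and rows downward; lengths in m; the calibration is good to about 2 mm. The wrist camera is an equidistant fisheye: a pixel r from the principal point sees the ray r / f radians off the axis. A picture is of the moment at which its call begins: read the wrist's pose just before it. calibration takes no time and is no camera call; for the wrist camera it gives the pose at the moment of the call.
- finish_job(): hands the job in; it is judged then, once.
The state is a dict: "t": time; "q": joint angles; "dq": joint speeds; "effort": joint torques, N m; "tool_pos": TCP position; "tool_rot": TCP orientation; "contact_force": force on the tool from outside, world axes, zero at the start; "wrist_torque": the same for the moment, N m; "opening": finger opening in m; "grip_force": force on a finger pad.
Only numpy, scipy, OpenCV 4.12 (cv2) and the standard library are available. Lean on these libraries where they do the work, as an engineer would, in place of code of your own. Each camera call takes 0.05 s, during which the arm holds its last target. There are 200 camera calls.

TASK

The low red food tin with the silver top stands in the white two-lane organiser, hidden behind the black carton. Slide the carton sideways along the worktop (do not lift it) until the tin's lane is free, draw the tin forward out of the organiser through the slot in its roof and stand it upright on the round wooden board without dropping it; then slide the carton back so that it stands as before, square, close against and centred on the front of the organiser. Leave the pod in the other lane, the shaker and the salt mill where they are, and knock nothing over.

Things in the scene. Friction and masses are not known exactly. Their poses are not given: they have to be found in the camera images.
- organiser: White metal can organiser, fixed, 135 (x) x 152 (y) x 50 high, no floor. Origin on the worktop; x points to its rear: open front at x=-60 mm, rear at +75. Two lanes along x, centred at y=+37 and -37 mm, each 70 wide, 47 high inside. Each lane's roof has a central slot 50 wide from the open front back to x=+63: too narrow for the tin to come up, but shut fingers fit in behind it.
- tin: Low red food tin with a yellow band and a ring-pull top, upright cylinder 60 mm in diameter, 42 mm high, about 0.18 kg. Origin at the centre of its underside. Starts in one of the organiser's lanes (either), 22 to 31 mm in front of the organiser's origin, with free space behind it.
- pod: Green coffee pod, 50 mm in diameter, 43 mm high, in the other lane. Origin at the centre of its underside.
- carton: Black carton, 68 (x) x 130 (y) x 88 mm high, light (about 0.15 kg), standing on the worktop before the organiser's open front, a gap of about 10 mm between them, its long side across both lanes. Origin at the centre of its underside, axes along its edges.
- board: Round wooden board, 240 mm in diameter, 14 mm thick, lying loose on the worktop to the right. Origin at the centre of its underside.
- shaker: White-capped bottle, 51 mm in diameter, 83 mm high, at the left behind the work; leave alone. Origin at the centre of its underside.
- salt: Clear salt mill with a grey top, 44 mm in diameter, 90 mm high, at the right behind the board; leave alone. Origin at the centre of its underside.
Things that resemble listed ones, but are neither listed nor needed, are in the scene too. What is shaped like the tin but orange is not meant.

How it is judged:
By the outcome, as a careful person would: the job done as asked, in the order asked, and still so for the second after the job is handed in, with the robot touching nothing.
It also fails if it takes over 72 s, if anything falls off the work surface, if the arm or the gripper's body presses on something with over 40 N, if the wrist force passes 120 N, or if a joint passes its speed limit or range.

## Working session

There is one attempt and no reset: what is moved stays moved. The work goes in short steps, Python scripts to look and compute and a tool call to move; the robot and the scene stay as the last step left them, time stands still between calls to the robot, and variables do not carry over. Pictures are saved under pics/ and viewed, at most 10 in all, crops included, and the job is handed in when it is done.

Besides the shell and the picture viewer there is one more tool, called after ">>>" as name(argument=value, ...), one argument or row to a line, values as JSON. arm_command: Moves the arm, as the interface text tells. Its arguments: {"type":"object","properties":{"plan":{"type":"array"},"gripper":{"type":"number"},"force":{"type":"number"}},"required":["plan"]}

```bash
mkdir -p pics; python3 - <<'E'
from station import *
import cv2,numpy as np
o=get_obs();print({k:np.round(v,3) for k,v in o.items()},tcp_to_grasp)
a={}
for n in("side","top"):
    im,d=get_image(n);c=calibration(n);print(n,c)
    cv2.imwrite(f"pics/{n}0.png",im);np.savez(f"{n}0.npz",im=im,d=d)
E
```

```text
{'t': np.float64(0.0), 'q': array([-0.81 ,  0.053,  1.614, -0.   ,  1.476, -0.119]), 'dq': array([ 0.001, -0.   ,  0.001, -0.001, -0.001,  0.001]), 'effort': array([-0.0000e+00, -3.9369e+01, -3.7017e+01, -0.0000e+00,  7.0000e-03,
        0.0000e+00]), 'tool_pos': array([ 0.481, -0.398,  0.403]), 'tool_rot': array([-2.841e+00, -1.337e+00,  1.000e-03]), 'contact_force': array([ 0.232,  0.167, -0.04 ]), 'wrist_torque': array([ 0.033, -0.003, -0.009]), 'grip_force': np.float64(0.0), 'opening': np.float64(0.086)} 0.1547
side {'fx': 353.980918595726, 'fy': 353.980918595726, 'cx': 252.41421656515035, 'cy': 188.89703817889742, 'pose': array([[ 0.59406391,  0.39633831, -0.70000287, -0.03449049],
       [-0.80439732,  0.29890516, -0.51342054, -0.50683864],
       [ 0.00574624,  0.86808505,  0.49638224,  0.4751056 ],
       [ 0.        ,  0.        ,  0.        ,  1.        ]])}
top {'fx': 455.5951544788, 'fy': 455.5951544788, 'cx': 257.37360164427605, 'cy': 189.9024820810179, 'pose': array([[ 1.44237466e-02,  9.96010347e-01, -8.80644275e-02,
         4.14600864e-01],
       [-9.99895354e-01,  1.42697680e-02, -2.37781229e-03,
        -8.83408455e-02],
       [-1.11166670e-03,  8.80895089e-02,  9.96111943e-01,
         1.36708904e+00],
       [ 0.00000000e+00,  0.00000000e+00,  0.00000000e+00,
         1.00000000e+00]])}
```

View pics/side0.png

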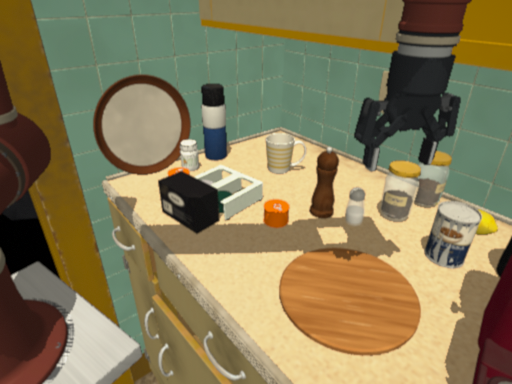

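View pics/top0.png

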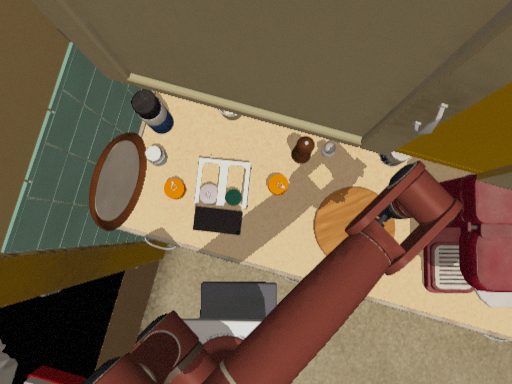

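The side view shows the carton at (190,200), the organiser at (235,190), the board at (350,300), and orange decoys at (277,212) and (178,171). The top view shows a silver lid in the left lane at (209,192), the green pod in the right lane at (233,197), and orange decoys at (175,187) and (278,183). The silver-topped one in the left lane fits the tin. I'll enlarge that area to confirm and measure it.

```bash
cat > h.py <<'E'
import numpy as np,cv2
from station import *
def ray(c,uv):
    uv=np.atleast_2d(uv).astype(float)
    d=np.c_[(uv[:,0]-c["cx"])/c["fx"],-(uv[:,1]-c["cy"])/c["fy"],-np.ones(len(uv))]
    return c["pose"][:3,3],d@c["pose"][:3,:3].T
def onz(c,uv,z):
    p,d=ray(c,uv);return p+d*((z-p[2])/d[:,2])[:,None]
def pts(c,d):
    v,u=np.mgrid[:d.shape[0],:d.shape[1]]
    p,r=ray(c,np.c_[u.ravel(),v.ravel()])
    return (p+r*d.ravel()[:,None]).reshape(*d.shape,3)
def fray(c,uv):
    uv=np.atleast_2d(uv).astype(float);x=uv-[c["cx"],c["cy"]];r=np.hypot(*x.T);th=r/c["fx"]
    s=np.sin(th)/np.maximum(r,1e-9)
    d=np.c_[x[:,0]*s,-x[:,1]*s,-np.cos(th)]
    return c["pose"][:3,3],d@c["pose"][:3,:3].T
def fonz(c,uv,z):
    p,d=fray(c,uv);return p+d*((z-p[2])/d[:,2])[:,None]
def big(m):
    n,l,s,_=cv2.connectedComponentsWithStats(m.astype(np.uint8));return l==1+s[1:,4].argmax()
E
python3 - <<'E'
from h import *
z=np.load("top0.npz");im,d=z["im"],z["d"];c=calibration("top");P=pts(c,d)
cv2.imwrite("pics/crop.png",cv2.resize(im[140:250,130:290],None,fx=5,fy=5,interpolation=cv2.INTER_CUBIC))
hsv=cv2.cvtColor(im,cv2.COLOR_BGR2HSV)
def box(m):
    return np.zeros_like(m)|False
R=np.zeros(d.shape,bool)
def reg(x0,y0,x1,y1):
    r=R.copy();r[y0:y1,x0:x1]=1;return r
def rect(n,m,h):
    m=big(m);print(n,m.sum(),"z",np.median(P[...,2][m]))
    w=onz(c,np.argwhere(m)[:,::-1],h)[:,:2]
    r=cv2.minAreaRect((w*1000).astype(np.float32));print("  ctr",np.round(r[0],1),"size",np.round(r[1],1),"ang",r[2])
rect("carton",reg(185,200,250,240)&(im.max(2)<60)&(P[...,2]>.07),.088)
rect("org",reg(185,150,260,220)&(im.min(2)>150)&(abs(P[...,2]-.05)<.015),.05)
rect("pod",reg(222,185,245,210)&(hsv[...,1]>100)&(hsv[...,0]>60)&(hsv[...,0]<100),.043)
rect("orgtinL",reg(160,170,190,203)&(hsv[...,1]>180),.042)
rect("board",reg(305,180,400,262)&(hsv[...,0]<17)&(hsv[...,1]>130)&(P[...,2]<.03),.014)
rect("shaker",reg(140,140,170,168)&(im.min(2)>140)&(P[...,2]>.06),.083)
rect("orangeR",reg(262,170,292,197)&(hsv[...,1]>180),.042)
rect("mill",reg(290,130,316,166)&(im.max(2)<90)&(P[...,2]>.04),.1)
rect("salt",reg(318,138,340,160)&(P[...,2]>.06),.09)
rect("tintop",reg(199,180,219,203)&(abs(P[...,2]-.042)<.006),.042)
E
```

```text
carton 1053 z 0.08722506212474412
  ctr [441.3  26. ] size [129.6  63.9] ang 83.909423828125
org 1229 z 0.04763717130273948
  ctr [552.3  17.4] size [151.7 134.3] ang 85.0539779663086
pod 181 z 0.04226438108170094
  ctr [509.9 -14.5] size [40.9 40.8] ang 1.0189032554626465
orgtinL 305 z 0.04034350248210705
  ctr [532.5 157. ] size [62.6 57.5] ang 46.3180046081543
board 2186 z 0.012878215478102417
  ctr [ 465.7 -323.6] size [117.9 235.5] ang 54.11587142944336
shaker 202 z 0.08216630020463733
  ctr [630.1 214.1] size [45.4 43.1] ang 27.909467697143555
orangeR 295 z 0.04062478098276712
  ctr [ 550.  -143.8] size [58.8 55.6] ang 0.7087134718894958
mill 265 z 0.13823193031634817
  ctr [ 646.4 -213.2] size [48.9 68.9] ang 61.756561279296875
salt 123 z 0.08299983420888579
  ctr [ 652.9 -287.6] size [31.6 34.8] ang 63.83404541015625
tintop 300 z 0.041424550247875835
  ctr [521.9  57.4] size [55.6 55.5] ang 1.2626687288284302
```

View pics/crop.png

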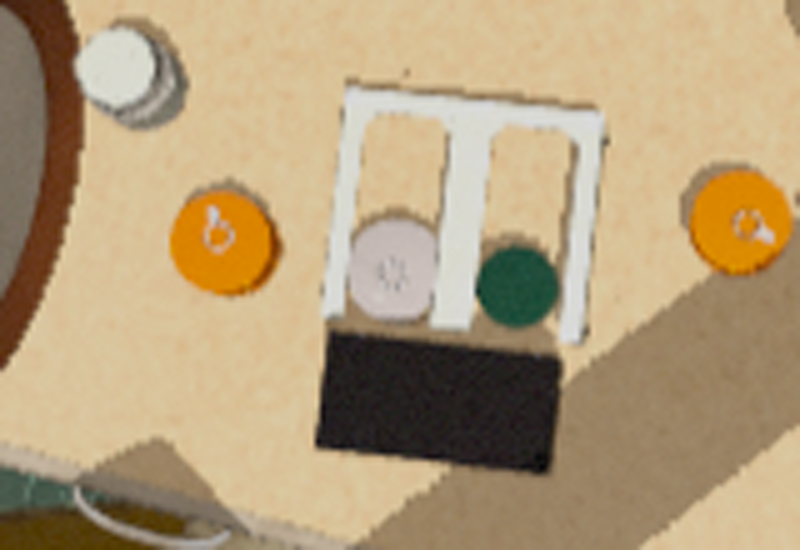

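The crop confirms it. The silver-lidded tin is in the left lane, at crop (395,270), and the two orange ones are outside. The geometry agrees too: the tin sits about 26 mm in front of the origin in lane y=+37, and organiser and carton are yawed about -5.5°. I'll go above the carton.

```bash
cat >> h.py <<'E'
from scipy.spatial.transform import Rotation as Rn
def rdown(psi): # tool y at world angle psi (deg), z down
    a=np.radians(psi);y=np.array([np.cos(a),np.sin(a),0]);z=np.array([0,0,-1.])
    return np.c_[np.cross(y,z),y,z]
def step(p0,R0,p,psi):
    R=rdown(psi);print("cm",np.round(R0.T@(np.array(p)-p0)*100,2),"rot",np.round(Rn.from_matrix(R0.T@R).as_rotvec(),3),"wants tcp",np.round(p,4))
    return np.array(p),R
def now():
    o=get_obs();return o["tool_pos"],Rn.from_rotvec(o["tool_rot"]).as_matrix()
E
python3 - <<'E'
from h import *
p,R=now();step(p,R,[.441,.026,.39],-5.5)
# worktop edge: table points front
z=np.load("top0.npz");P=pts(calibration("top"),z["d"])
for u in range(180,330,20):
    col=P[:,u];print(u,np.round(col[abs(col[:,2])<.012][:,:2].min(0) if 1 else 0,3), end=' ')
    k=np.where(abs(col[:,2])<.012)[0];print(k.max(),np.round(col[k.max()],3))
E
```

```text
cm [ 30.11 -30.15   1.42] rot [-0.002 -0.001 -0.595] wants tcp [0.441 0.026 0.39 ]
180 [0.364 0.143] 246 [ 0.364  0.144 -0.006]
200 [0.091 0.077] 340 [ 0.091  0.077 -0.002]
220 [0.083 0.017] 344 [0.083 0.017 0.008]
240 [ 0.091 -0.041] 342 [ 0.091 -0.041  0.012]
260 [ 0.148 -0.098] 321 [ 0.148 -0.098 -0.004]
280 [ 0.286 -0.156] 274 [ 0.286 -0.156  0.002]
300 [ 0.269 -0.215] 280 [ 0.269 -0.215 -0.001]
320 [ 0.329 -0.275] 260 [ 0.329 -0.274 -0.002]
```

>>> arm_command(
  plan=[
    [[30.1,-30.2,1.4,0,0,-0.595],[30.1,-30.2,1.4,0,0,-0.595],[30.1,-30.2,1.4,0,0,-0.595],[30.1,-30.2,1.4,0,0,-0.595],[30.1,-30.2,1.4,0,0,-0.595],[30.1,-30.2,1.4,0,0,-0.595],[30.1,-30.2,1.4,0,0,-0.595],[30.1,-30.2,1.4,0,0,-0.595],[30.1,-30.2,1.4,0,0,-0.595],[30.1,-30.2,1.4,0,0,-0.595],[30.1,-30.2,1.4,0,0,-0.595],[30.1,-30.2,1.4,0,0,-0.595]],
  ],
  gripper=-1,
  force=25,
)

```text
t: 1.1
tool_pos: [0.4401, 0.0284, 0.3902]
tool_rot: [-2.32, -2.118, 0.0]
contact_force: [0.5, -0.8, -0.2]
opening: 0.0854
grip_force: 0.0
```

```bash
python3 - <<'E'
from h import *
c=calibration("wrist");im,d=get_image("wrist");print(now(),c)
cv2.imwrite("pics/w1.png",im);np.savez("w1.npz",im=im,d=d,pose=c["pose"])
E
```

```text
(array([0.44045845, 0.02700365, 0.39035039]), array([[ 9.28310783e-02,  9.95681791e-01, -4.01773105e-04],
       [ 9.95681712e-01, -9.28312847e-02, -5.29560843e-04],
       [-5.64571203e-04, -3.50878429e-04, -9.99999779e-01]])) {'fx': 297.3186396354542, 'fy': 297.3186396354542, 'cx': 250.35458535211876, 'cy': 194.75044122873945, 'pose': array([[ 9.95807688e-01,  8.81551786e-02,  2.44072184e-02,
         4.45543303e-01],
       [-9.14712403e-02,  9.60414989e-01,  2.63127461e-01,
         9.36039876e-02],
       [-2.45010076e-04, -2.64256907e-01,  9.64452294e-01,
         3.60413942e-01],
       [ 0.00000000e+00,  0.00000000e+00,  0.00000000e+00,
         1.00000000e+00]])}
```

View pics/w1.png

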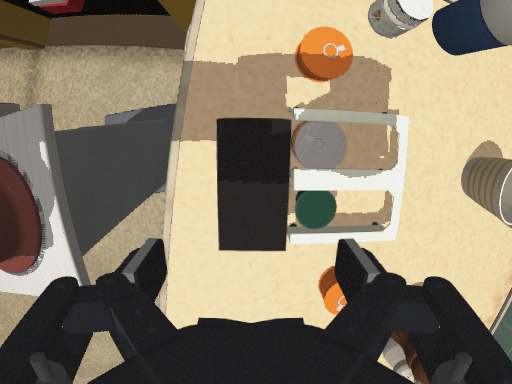

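The wrist view (right is +x, up is +y) shows the carton at (218–290, 118–250), the tin lid at (320,145), the pod at (316,208) and the worktop's front edge at column ~175. I'll measure these from close by.

```bash
python3 - <<'E'
from h import *
z=np.load("w1.npz");im=z["im"];c=calibration("wrist");c["pose"]=z["pose"]
R=np.zeros(im.shape[:2],bool)
def reg(x0,y0,x1,y1):
    r=R.copy();r[y0:y1,x0:x1]=1;return r
def rect(n,m,h):
    m=big(m);w=fonz(c,np.argwhere(m)[:,::-1],h)[:,:2]
    r=cv2.minAreaRect((w*1000).astype(np.float32));print(n,m.sum(),"  ctr",np.round(r[0],1),"size",np.round(r[1],1),"ang",r[2])
rect("carton",reg(205,105,300,262)&(im.max(2)<55),.088)
hsv=cv2.cvtColor(im,cv2.COLOR_BGR2HSV)
rect("org",reg(285,100,420,250)&(hsv[...,1]<40)&(im.min(2)>190),.05)
rect("pod",reg(290,185,345,232)&(hsv[...,1]>100)&(hsv[...,0]>60)&(hsv[...,0]<100),.043)
rect("tin",reg(293,120,350,170)&(hsv[...,1]<40)&(im.max(2)<180)&(im.min(2)>90),.042)
for uv in((180,120),(165,320)):print(fonz(c,[uv],0))
E
```

```text
carton 9202   ctr [441.7  26.4] size [129.7  67. ] ang 84.1336669921875
org 3883   ctr [551.5  15.8] size [151.8 135.6] ang 84.97681427001953
pod 1106   ctr [510.2 -16.2] size [44.1 44. ] ang 68.62958526611328
tin 2201   ctr [521.4  55.6] size [55.1 62.1] ang 87.13592529296875
[[0.35948868 0.09742522 0.        ]]
[[ 0.28351821 -0.19652632  0.        ]]
```

>>> arm_command(
  plan=[
    [[-0.1,0.1,4,0,0,0],[-0.1,0.1,8,0,0,0],[-0.1,0.1,12,0,0,0],[-0.1,0.1,14,0,0,0],[-0.1,0.1,15.5,0,0,0],[-0.1,0.1,16.7,0,0,0],[-0.1,0.1,16.7,0,0,0],[-0.1,0.1,16.7,0,0,0]],
  ],
)

```text
t: 1.82
tool_pos: [0.4416, 0.0237, 0.2231]
tool_rot: [-2.327, -2.109, 0.002]
contact_force: [-0.3, -0.2, 0.7]
opening: 0.0855
grip_force: 0.0
```

>>> arm_command(
  plan=[
    [[0,0,0,0,0,0],[0,0,0,0,0,0],[0,0,0,0,0,0],[0,0,0,0,0,0],[0,0,0,0,0,0],[0,0,0,0,0,0],[0,0,0,0,0,0],[0,0,0,0,0,0]],
  ],
  gripper=0.6,
  force=20,
)

```text
t: 2.48
tool_pos: [0.4424, 0.0248, 0.2251]
tool_rot: [2.323, 2.111, 0.002]
contact_force: [0.0, -2.7, 6.6]
opening: 0.0686
grip_force: 25.1
```

>>> arm_command(
  plan=[
    [[-0.5,0,0,0,0,0],[-1.5,0,0,0,0,0],[-2.5,0,0,0,0,0],[-3.5,0,0,0,0,0],[-4.5,0,0,0,0,0],[-5.5,0,0,0,0,0],[-6.5,0,0,0,0,0],[-7.5,0,0,0,0,0],[-8.5,0,0,0,0,0],[-9.5,0,0,0,0,0],[-10,0,0,0,0,0],[-10,0,0,0,0,0]],
  ],
)

```text
t: 3.48
tool_pos: [0.4327, -0.0751, 0.2251]
tool_rot: [2.325, 2.11, 0.003]
contact_force: [0.9, -1.0, 5.2]
opening: 0.0685
grip_force: 25.1
```

>>> arm_command(
  plan=[
    [[0,0,0,0,0,0],[0,0,0,0,0,0],[0,0,0,0,0,0],[0,0,0,0,0,0],[0,0,0,0,0,0],[0,0,0,0,0,0],[0,0,0,0,0,0],[0,0,0,0,0,0]],
  ],
  gripper=-1,
)

```text
t: 4.15
tool_pos: [0.432, -0.0745, 0.2236]
tool_rot: [-2.325, -2.112, 0.0]
contact_force: [-0.1, -0.3, 0.4]
opening: 0.0853
grip_force: 0.0
```

```bash
python3 - <<'E'
from h import *
p,R=now();print(p,R)
im,d=get_image("side");cv2.imwrite("pics/s2.png",im)
p,R=step(p,R,[p[0],p[1],.30],-5.3)
E
```

```text
[ 0.43200132 -0.07448113  0.22363271] [[ 9.57787819e-02  9.95402634e-01 -1.45431613e-04]
 [ 9.95402644e-01 -9.57787770e-02  4.00781853e-05]
 [ 2.59646691e-05 -1.48601652e-04 -9.99999989e-01]]
cm [ 0.   -0.   -7.64] rot [-0.    -0.    -0.003] wants tcp [ 0.432  -0.0745  0.3   ]
```

View pics/s2.png

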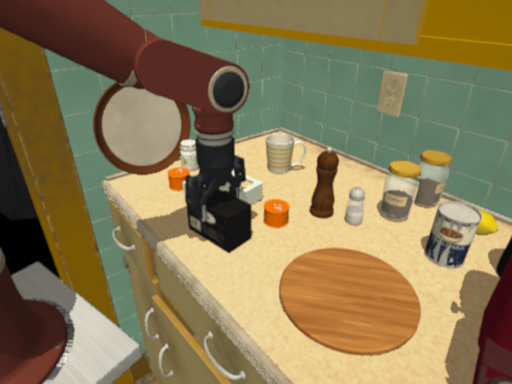

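The carton now stands freed to the right at pixel (220,218) and upright. Next I rise, shut the fingers and go behind the tin.

>>> arm_command(
  plan=[
    [[0,0,-4,0,0,0],[0,0,-8,0,0,0],[3,3,-8,0,0,0],[6,6,-8,0,0,0],[9,9,-8,0,0,0],[12,12,-8,0,0,0],[13.9,13.7,-8,0,0,0],[13.9,13.7,-8,0,0,0],[13.9,13.7,-8,0,0,0],[13.9,13.7,-8,0,0,0],[13.9,13.7,-8,0,0,0]],
  ],
  gripper=1,
)

```text
t: 5.12
tool_pos: [0.581, 0.05, 0.3034]
tool_rot: [-2.326, -2.111, 0.001]
contact_force: [0.1, -0.1, -0.7]
opening: 0.0005
grip_force: 0.0
```

```bash
python3 - <<'E'
from h import *
p,R=now();print(get_obs()["opening"])
im,d=get_image("wrist");cv2.imwrite("pics/w3.png",im)
step(p,R,[.5814,.0507,.185],-5.3)
im,d=get_image("top");c=calibration("top");np.savez("t3.npz",im=im,d=d)
hsv=cv2.cvtColor(im,cv2.COLOR_BGR2HSV);P=pts(c,d)
m=np.zeros(d.shape,bool);m[175:275,295:410]=1
m=big(m&(hsv[...,0]<17)&(hsv[...,1]>110)&(P[...,2]<.03))
w=onz(c,np.argwhere(m)[:,::-1],.014)[:,:2]
print(m.sum(),w.min(0),w.max(0),cv2.minEnclosingCircle((w*1000).astype(np.float32)))
E
```

```text
0.0004682608347093666
cm [ 0.07  0.04 11.84] rot [-0.001  0.    -0.004] wants tcp [0.5814 0.0507 0.185 ]
5016 [ 0.3110038  -0.49114514] [ 0.54734182 -0.25419439] ((430.9301452636719, -372.4188537597656), 120.26801300048828)
```

View pics/w3.png

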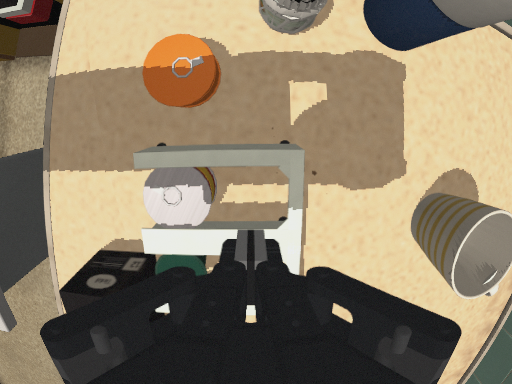

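The wrist view shows the tin lid at (180,197), with free lane behind it out to column ~290 and the shut fingers at column ~250, inside the slot's x range. The board's centre is (0.431, -0.372) with a radius of 120 mm, as it should be. I'll go down behind the tin.

>>> arm_command(
  plan=[
    [[0.1,0,3,0,0,0],[0.1,0,6,0,0,0],[0.1,0,7.5,0,0,0],[0.1,0,8.5,0,0,0],[0.1,0,9.5,0,0,0],[0.1,0,10.5,0,0,0],[0.1,0,11.3,0,0,0],[0.1,0,11.7,0,0,0],[0.1,0,11.7,0,0,0]],
  ],
)

```text
t: 5.97
tool_pos: [0.5816, 0.0516, 0.186]
tool_rot: [-2.325, -2.112, 0.001]
contact_force: [-1.1, 0.1, 0.2]
opening: -0.0002
grip_force: 0.0
```

>>> arm_command(
  plan=[
    [[0,-0.7,0,0,0,0],[0,-1.4,0,0,0,0],[0,-2.1,0,0,0,0],[0,-2.8,0,0,0,0],[0,-3.5,0,0,0,0],[0,-4.2,0,0,0,0],[0,-4.9,0,0,0,0],[0,-5.6,0,0,0,0],[0,-6.2,0,0,0,0],[0,-6.6,0,0,0,0],[0,-6.9,0,0,0,0],[0,-7,0,0,0,0]],
  ],
)

```text
t: 6.97
tool_pos: [0.5117, 0.0585, 0.1866]
tool_rot: [-2.325, -2.112, 0.0]
contact_force: [2.6, -0.3, 1.4]
opening: 0.0003
grip_force: 0.8
```

>>> arm_command(
  plan=[
    [[0,-0.4,0,0,0,0],[0,-0.9,0,0,0,0],[0,-1.4,0,0,0,0],[0,-1.9,0,0,0,0],[0,-2.4,0,0,0,0],[0,-2.8,0,0,0,0],[0,-3.1,0,0,0,0],[0,-3.3,0,0,0,0],[0,-3.4,0,0,0,0],[0,-3.4,0,0,0,0]],
  ],
)

```text
t: 7.8
tool_pos: [0.478, 0.0617, 0.1866]
tool_rot: [-2.325, -2.112, 0.001]
contact_force: [-0.1, 0.3, 0.4]
opening: -0.0002
grip_force: 0.1
```

```bash
python3 - <<'E'
from h import *
p,R=now();print(p)
c=calibration("wrist");im,d=get_image("wrist");cv2.imwrite("pics/w4.png",im);np.savez("w4.npz",im=im,d=d,pose=c["pose"])
E
```

```text
[0.47798599 0.06172752 0.1865674 ]
```

View pics/w4.png

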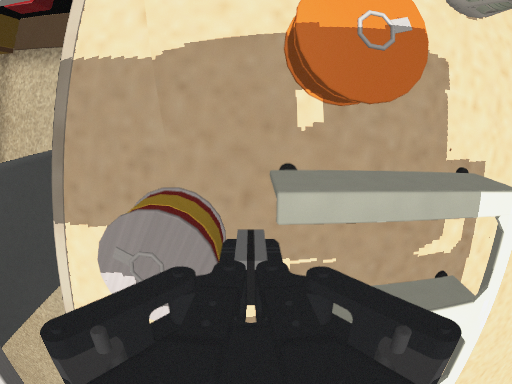

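The tin, red with a yellow band and silver top at (150,250), stands upright in front of the organiser. I'll back off, rise over it, open and look.

>>> arm_command(
  plan=[
    [[0,0.4,0,0,0,0],[0,0.4,-2,0,0,0],[0,0.4,-6,0,0,0],[0,0,-9,0,0,0],[0,-2,-12,0,0,0],[0,-4.5,-14,0,0,0],[0,-4.5,-14,0,0,0],[0,-4.5,-14,0,0,0],[0,-4.5,-14,0,0,0]],
  ],
  gripper=1,
)

```text
t: 8.6
tool_pos: [0.4335, 0.066, 0.3258]
tool_rot: [-2.325, -2.112, 0.001]
contact_force: [0.1, 0.4, -0.5]
opening: -0.0002
grip_force: 0.0
```

```bash
cat > look.py <<'E'
from h import *
import sys
p,R=now();print(p)
c=calibration("wrist");im,d=get_image("wrist");cv2.imwrite(f"pics/{sys.argv[1]}.png",im)
u,v=np.meshgrid(np.arange(512),np.arange(384))
o,r=fray(c,np.c_[u.ravel(),v.ravel()])
f=-(np.linalg.inv(c["pose"][:3,:3])@r.T)[2]
W=(o+r*(d.ravel()/f)[:,None]).reshape(384,512,3);np.savez(sys.argv[1]+".npz",im=im,W=W)
def layer(n,z0,z1,xlo,xhi,ylo,yhi):
    m=(W[...,2]>z0)&(W[...,2]<z1)&(W[...,0]>xlo)&(W[...,0]<xhi)&(W[...,1]>ylo)&(W[...,1]<yhi)&(d>0)
    m=big(m);w=(W[m][:,:2]*1000).astype(np.float32);q=cv2.minAreaRect(w)
    print(n,m.sum(),np.round(q[0],1),np.round(q[1],1),round(q[2],1),"z",W[m][:,2].mean())
layer("tin",.035,.046,.37,.48,-.02,.12)
layer("carton",.08,.095,.36,.48,-.2,.1)
layer("org",.045,.055,.46,.65,-.1,.12)
E
python3 look.py w5
```

```text
[0.43354886 0.06595442 0.32582099]
tin 3438 [433.7  64.2] [59.2 59. ] 30.2 z 0.04281489262305428
carton 171 [423.7 -31. ] [19.9  8.9] 81.0 z 0.08945810747343118
org 6306 [551.2  16.1] [153.1 135.8] 84.9 z 0.05095631527123146
```

>>> arm_command(
  plan=[
    [[-0.2,0,0,0,0,0],[-0.2,0,2,0,0,0],[-0.2,0,4,0,0,0],[-0.2,0,6,0,0,0],[-0.2,0,7,0,0,0],[-0.2,0,8,0,0,0],[-0.2,0,10,0,0,0],[-0.2,0,12,0,0,0],[-0.2,0,13.5,0,0,0],[-0.2,0,14.5,0,0,0],[-0.2,0,15,0,0,0],[-0.2,0,15,0,0,0]],
  ],
  gripper=-1,
)

```text
t: 9.65
tool_pos: [0.4331, 0.064, 0.1757]
tool_rot: [-2.324, -2.111, 0.002]
contact_force: [-0.2, -0.4, -0.2]
opening: 0.0852
grip_force: 0.0
```

>>> arm_command(
  plan=[
    [[0,0,0,0,0,0],[0,0,0,0,0,0],[0,0,0,0,0,0],[0,0,0,0,0,0],[0,0,0,0,0,0],[0,0,0,0,0,0],[0,0,0,0,0,0],[0,0,0,0,0,0]],
  ],
  gripper=1,
  force=35,
)

```text
t: 10.32
tool_pos: [0.4341, 0.064, 0.1781]
tool_rot: [2.324, 2.111, 0.003]
contact_force: [-0.9, 0.5, 7.7]
opening: 0.0589
grip_force: 38.6
```

>>> arm_command(
  plan=[
    [[0,0,-1,0,0,0],[0,0,-3,0,0,0],[0,0,-6,0,0,0],[0,0,-9,0,0,0],[0,0,-12,0,0,0],[-1,0,-14,0,0,0],[-3,0.2,-15,0,0,0],[-6,0.5,-15,0,0,0],[-9,0.8,-15,0,0,0],[-12,1,-15,0,0,0],[-15,1.3,-15,0,0,0],[-18,1.6,-15,0,0,0]],
  ],
)

```text
t: 11.32
tool_pos: [0.4312, -0.1178, 0.3266]
tool_rot: [-2.325, -2.112, 0.0]
contact_force: [0.9, 0.4, -1.6]
opening: 0.0593
grip_force: 38.5
```

>>> arm_command(
  plan=[
    [[-3,0.3,0,0,0,0],[-6,0.6,0,0,0,0],[-9,0.9,0,0,0,0],[-12,1.2,0,0,0,0],[-15,1.5,0,0,0,0],[-18,1.8,0,0,0,0],[-21,2,0,0,0,0],[-23.5,2.2,0,0,0,0],[-25,2.3,0,0,0,0],[-25.4,2.3,0,0,0,0],[-25.4,2.3,0,0,0,0],[-25.4,2.3,0,0,0,0]],
  ],
)

```text
t: 12.32
tool_pos: [0.4305, -0.3708, 0.3263]
tool_rot: [-2.324, -2.112, -0.001]
contact_force: [-0.3, 1.0, -2.4]
opening: 0.0595
grip_force: 38.5
```

```bash
python3 - <<'E'
from h import *
o=get_obs();print(o["opening"],o["grip_force"])
p,R=now();step(p,R,[.431,-.372,.192],-5.3)
im,d=get_image("side");cv2.imwrite("pics/s6.png",im)
E
```

```text
0.059474928165925714 38.528589606285095
cm [-0.13  0.07 13.43] rot [-0.001 -0.001 -0.003] wants tcp [ 0.431 -0.372  0.192]
```

View pics/s6.png

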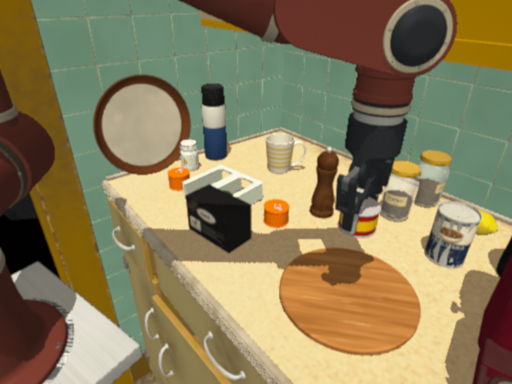

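The tin is held level at (363,218) above the board, with the carton standing at (220,218). I'll lower it gently.

>>> arm_command(
  plan=[
    [[-0.1,0.1,2,0,0,0],[-0.1,0.1,5,0,0,0],[-0.1,0.1,8,0,0,0],[-0.1,0.1,10,0,0,0],[-0.1,0.1,11.5,0,0,0],[-0.1,0.1,12.3,0,0,0],[-0.1,0.1,12.7,0,0,0],[-0.1,0.1,13,0,0,0],[-0.1,0.1,13.2,0,0,0],[-0.1,0.1,13.3,0,0,0],[-0.1,0.1,13.4,0,0,0],[-0.1,0.1,13.4,0,0,0]],
  ],
)

```text
t: 13.37
tool_pos: [0.4316, -0.3731, 0.1934]
tool_rot: [2.325, 2.112, -0.0]
contact_force: [-0.4, 0.1, -2.5]
opening: 0.0587
grip_force: 38.5
```

>>> arm_command(
  plan=[
    [[0,0,0.1,0,0,0],[0,0,0.1,0,0,0],[0,0,0.2,0,0,0],[0,0,0.2,0,0,0]],
  ],
)

```text
t: 13.7
tool_pos: [0.4317, -0.3732, 0.1921]
tool_rot: [2.325, 2.112, -0.0]
contact_force: [-2.6, 2.2, 5.9]
opening: 0.0591
grip_force: 39.2
```

>>> arm_command(
  plan=[
    [[0,0,0,0,0,0],[0,0,0,0,0,0],[0,0,0,0,0,0],[0,0,0,0,0,0],[0,0,0,0,0,0],[0,0,0,0,0,0],[0,0,0,0,0,0]],
  ],
  gripper=-1,
)

```text
t: 14.28
tool_pos: [0.4314, -0.3728, 0.1906]
tool_rot: [-2.325, -2.112, 0.0]
contact_force: [-0.3, 0.3, -0.5]
opening: 0.0852
grip_force: 0.0
```

>>> arm_command(
  plan=[
    [[0,0,-1,0,0,0],[0,0,-3,0,0,0],[0,0,-6,0,0,0],[0,0,-10,0,0,0],[0,0,-14,0,0,0],[0,0,-16,0,0,0],[4,0,-16,0,0,0],[8,0,-16,0,0,0],[12,0,-16,0,0,0],[16,0,-16,0,0,0],[19,0,-16,0,0,0],[20,0,-16,0,0,0]],
  ],
)

```text
t: 15.28
tool_pos: [0.4505, -0.1705, 0.3514]
tool_rot: [2.322, 2.116, 0.002]
contact_force: [-0.8, -0.0, 0.1]
opening: 0.0855
grip_force: 0.0
```

>>> arm_command(
  plan=[
    [[3,-0.3,0,0,0,0],[6,-0.6,0,0,0,0],[8.5,-1,0,0,0,0],[9.8,-1.3,0,0,0,0],[9.8,-1.3,0,0,0,0],[9.8,-1.3,0,0,0,0]],
  ],
)

```text
t: 15.78
tool_pos: [0.4471, -0.075, 0.3513]
tool_rot: [2.323, 2.113, -0.0]
contact_force: [0.4, -0.6, -0.1]
opening: 0.0851
grip_force: 0.0
```

```bash
sed -i 's/,.36,.48,-.2,.1)/,.36,.48,-.2,.05)/;s/^layer("tin".*/layer("tin",.049,.062,.35,.5,-.47,-.3)/' look.py; python3 look.py w7;  python3 - <<'E'
from h import *
im,d=get_image("side");cv2.imwrite("pics/s7.png",im)
im,d=get_image("top");P=pts(calibration("top"),d)
m=(P[...,2]>.045)&(P[...,2]<.065)&(abs(P[...,0]-.431)<.08)&(abs(P[...,1]+.373)<.08)
m=big(m);w=(P[m][:,:2]*1000).astype(np.float32);print(m.sum(),cv2.minEnclosingCircle(w),P[m][:,2].mean())
E
```

```text
[ 0.44714091 -0.07501973  0.35130476]
343 ((433.3565673828125, -372.4779052734375), 29.910377502441406) 0.05488681045714179Traceback (most recent call last):
  File "look.py", line 13, in <module>
    layer("tin",.049,.062,.35,.5,-.47,-.3)
    ~~~~~^^^^^^^^^^^^^^^^^^^^^^^^^^^^^^^^^
  File "look.py", line 11, in layer
    m=big(m);w=(W[m][:,:2]*1000).astype(np.float32);q=cv2.minAreaRect(w)
  File "h.py", line 21, in big
    n,l,s,_=cv2.connectedComponentsWithStats(m.astype(np.uint8));return l==1+s[1:,4].argmax()
                                                                             ~~~~~~~~~~~~~~^^
ValueError: attempt to get argmax of an empty sequence
```

View pics/s7.png

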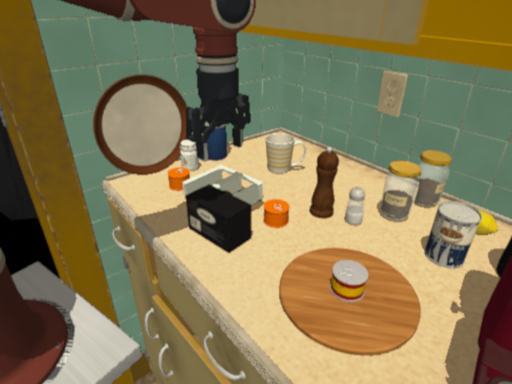

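The tin stands upright on the board at pixel (349,280), world (0.433, -0.372) with its lid at z=0.055, which is right. Now I'll measure the carton.

```bash
sed -i '/^layer("tin"/d' look.py; python3 look.py w8; python3 - <<'E'
from h import *
im,d=get_image("top");P=pts(calibration("top"),d)
m=(P[...,2]>.08)&(P[...,2]<.095)&(abs(P[...,0]-.43)<.06)&(abs(P[...,1]+.075)<.1)&(im.max(2)<60)
m=big(m);w=(P[m][:,:2]*1000).astype(np.float32);print(m.sum(),cv2.minAreaRect(w))
E
```

```text
[ 0.44721808 -0.07594729  0.35099826]
carton 12579 [433.  -73.6] [130.6  68.8] 84.4 z 0.08942225592025337
org 7874 [551.5  16.2] [152.5 135.4] 85.0 z 0.05101283068465124
72 ((412.1903991699219, -31.267820358276367), (49.94416809082031, 14.612924575805664), 81.20346069335938)
```

>>> arm_command(
  plan=[
    [[0.1,-1.4,1,0,0,0],[0.1,-1.4,4,0,0,0],[0.1,-1.4,7,0,0,0],[0.1,-1.4,9.5,0,0,0],[0.1,-1.4,11.3,0,0,0],[0.1,-1.4,12.3,0,0,0],[0.1,-1.4,12.8,0,0,0],[0.1,-1.4,12.8,0,0,0]],
  ],
)

```text
t: 16.7
tool_pos: [0.4331, -0.0729, 0.222]
tool_rot: [-2.325, -2.111, 0.001]
contact_force: [-0.7, -0.7, -0.1]
opening: 0.0853
grip_force: 0.0
```

>>> arm_command(
  plan=[
    [[0,0,0,0,0,0],[0,0,0,0,0,0],[0,0,0,0,0,0],[0,0,0,0,0,0],[0,0,0,0,0,0],[0,0,0,0,0,0],[0,0,0,0,0,0],[0,0,0,0,0,0]],
  ],
  gripper=0.6,
  force=20,
)

```text
t: 17.37
tool_pos: [0.434, -0.0729, 0.2242]
tool_rot: [2.324, 2.111, 0.002]
contact_force: [0.5, -1.6, 5.8]
opening: 0.0684
grip_force: 25.0
```

```bash
python3 - <<'E'
from h import *
p,R=now();a=np.degrees(np.arctan2(R[1,1],R[0,1]));print(p,a)
step(p,R,[.441,.0262+(p[1]+.0736),p[2]],-5.1)
E
```

```text
[ 0.43401881 -0.07290847  0.22420648] -5.497409100724277
cm [10.   -0.26 -0.01] rot [ 0.003  0.001 -0.007] wants tcp [0.441  0.0269 0.2242]
```

>>> arm_command(
  plan=[
    [[0.5,0,0,0,0,0],[1.5,0,0,0,0,0],[2.5,-0.1,0,0,0,0],[3.5,-0.1,0,0,0,0],[4.5,-0.1,0,0,0,0],[5.5,-0.1,0,0,0,-0.003],[6.5,-0.2,0,0,0,-0.005],[7.5,-0.2,0,0,0,-0.007],[8.5,-0.2,0,0,0,-0.007],[9.5,-0.2,0,0,0,-0.007],[10,-0.2,0,0,0,-0.007],[10,-0.2,0,0,0,-0.007]],
  ],
)

```text
t: 18.37
tool_pos: [0.4417, 0.0279, 0.2242]
tool_rot: [2.315, 2.121, 0.003]
contact_force: [0.5, 1.0, 7.0]
opening: 0.0684
grip_force: 25.2
```

>>> arm_command(
  plan=[
    [[0,0,0,0,0,0],[0,0,0,0,0,0],[0,0,0,0,0,0],[0,0,0,0,0,0],[0,0,0,0,0,0],[0,0,0,0,0,0],[0,0,0,0,0,0],[0,0,0,0,0,0]],
  ],
  gripper=-1,
)

```text
t: 19.03
tool_pos: [0.4408, 0.0271, 0.2226]
tool_rot: [-2.318, -2.12, 0.0]
contact_force: [0.9, 0.6, -0.4]
opening: 0.0855
grip_force: 0.0
```

>>> arm_command(
  plan=[
    [[0,0,-1,0,0,0],[0,0,-4,0,0,0],[0,0,-8,0,0,0],[0,0,-12,0,0,0],[0,0,-15,0,0,0],[0,0,-15,0,0,0],[0,0,-15,0,0,0]],
  ],
)

```text
t: 19.62
tool_pos: [0.4413, 0.0271, 0.3762]
tool_rot: [2.315, 2.117, 0.007]
contact_force: [-0.3, -0.3, -0.3]
opening: 0.0853
grip_force: 0.0
```

```bash
sed -i 's/-.2,.05)/-.2,.15)/' look.py; python3 look.py w9
```

```text
[0.44131337 0.02707527 0.3762382 ]
carton 10473 [441.7  27.9] [129.7  69. ] 84.9 z 0.08941278691060953
org 5966 [551.2  16.1] [152.1 135.7] 84.9 z 0.05101164614569758
```

View pics/w9.png

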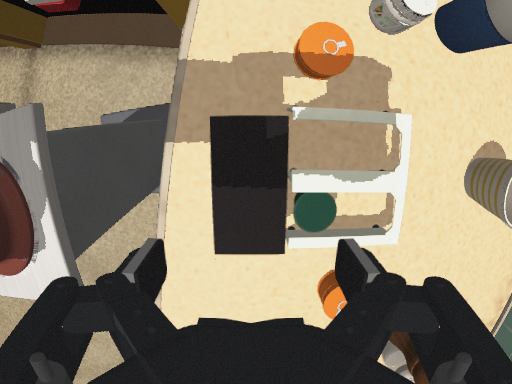

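The carton stands before the organiser at (250,185). It is square to it (84.9° against 84.9°), with a gap of about 9 mm and about 2 mm off centre. The pod is untouched at (315,210), and the left lane is empty.

```bash
python3 -c "
from station import *
print(finish_job())"
```

```text
the job is handed in; nothing more can be done
None
```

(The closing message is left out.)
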